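# Set the sorting light box for smoked buttons

### The arm

A 6-joint arm with a two-finger parallel gripper is mounted at the origin on the work surface. World frame = base frame: x ahead of the robot, y to its left, z up, the work surface at z = 0. Lengths are in m, angles in rad, forces in N, time in s.
With the tool pointing down it reaches from about 0.35 to 0.875 m from the base axis. Payload 4.2 kg.
Tool frame: the origin (TCP) lies between the finger pads; the fingertips stand 11 mm ahead of it and the grasp point (between the pads) lies 8 mm behind it; z points along the fingers, y is the line along which they close (so a half turn about z gives the same grasp; the last joint's range is limited). The gripper opens to 87 mm and grips with 3 to 60 N. Pads are 19 mm wide; open, the fingers measure 117 mm over their backs; the gripper's body (75 mm by 190 mm) begins 51 mm behind the grasp point.
Start: joints at [1.545, 0.385, 0.008, 0, -1.194, -0.259], TCP at [0.176, 0.6, 0.234] pointing down, gripper open.
Joint ranges: [-3.14, 3.14], [-1.21, 2.06], [-1.07, 1.41], [-3.16, 2.05], [-2.99, -0.16], [-3.1, 3.1]. Speed limits (rad/s): [2.79, 2.79, 3.14, 3.14, 3.14, 3.14].

### API

Orientations are given as a 3x3 rotation matrix whose columns are the frame's x, y, z axes.
In Python, from bench import env gives the robot as it stands. The module is installed in compiled form; this text tells all that it offers.
- The arm moves only by the tool arm_command, never from a script. Its argument "commands" is a list that holds one entry, the list of rows, each a list of 7 numbers: the shift along the tool's x, y, z scaled (see below), then the turn, a rotation vector about the tool's x, y, z scaled (see below), then the closure, from 0 (fully open) to 1 (shut). In form: [[[tx, ty, tz, wx, wy, wz, hand], ...]]. A call has 1 to 10 rows; each row shifts and turns the commanded pose from where the row before left it, along the tool's axes as they then stand; what a row does not reach is not made up. The controller multiplies each number of a shift by 3 cm and each number of a turn by 4 degrees. A row lasts 1/10 s, in which the tool goes at most 50 mm and 8.59 degrees, less where a joint would pass 70% of its speed; a pose out of reach is approached as far as the arm can. A call with a number of a shift or a turn outside -1 to 1 is refused whole. A call with a gripper value outside its range is refused whole. The fingers move at their own pace and stop on an object; "squeeze" is the grip in N (left out, the last holds). Time passes only in rows, so rows that do not move let the fingers close. It gives the time, the measured TCP pose, the force, the opening and the grip force at its end, in the units of the state.
- env.get_obs(): the state, without advancing time (a new reading comes with each control period).
- env.read_camera(name): name is "scene" or "top" or "wrist"; returns (picture, depth): 384x512x3 uint8, blue, green, red; 384x512 float32, m along the optical axis (not along the pixel's ray), 0 where there is no reading.
- env.camera_info(name): a dict with "K" (3x3 intrinsics, pixels), "R" (3x3) and "t" (3): a world point X has camera coordinates R X + t. Camera axes: x right, y down, z forward; pixel columns grow to the right and rows downward; lengths in m; the calibration is good to about 2 mm. A picture is of the moment at which its call begins: read the wrist's pose just before it. camera_info takes no time and is no camera call; for the wrist camera it gives the pose at the moment of the call.
- env.close_job(): hands the job in; it is judged then, once.
The state is a dict: "time_s": time; "q": joint angles; "joint_vel": joint speeds; "tau": joint torques, N m; "tcp_pos": TCP position; "orientation": TCP orientation; "contact_force": force on the tool from outside, world axes, zero at the start; "torque": the same for the moment, N m; "width": finger opening in m; "finger_force": force on a finger pad.
Only numpy, scipy, OpenCV 4.12 (cv2) and the standard library are available. Lean on these libraries where they do the work, as an engineer would, in place of code of your own. Each camera call takes 0.05 s, during which the arm holds its last target. There are 200 camera calls.

### The job

The light box is glowing on low: set it up for sorting the smoked buttons by pressing its controls in this order. First push down the raised end of the red rocker, the end with the green dot, until it has tipped fully over, then press the amber key fully home, and then press the white key fully home. Do not press the blue key, and leave the blue spool, the tray of buttons, the chrome clasp and the press stud tool standing where they are.

Things in the scene. Friction and masses are not known exactly. Their poses are not given: they have to be found in the camera images.
- light_box: fixed aluminium light box, 240 (x) x 340 (y) x 50 mm high: glowing white panel and, along the edge nearest the robot, a black control strip. Origin: centre of its underside; x points from strip to panel. Rocker and three keys stand in a row on the strip at x = -73 mm, 74 mm apart, in an order that changes from run to run
- rocker_pivot (a point): middle of the crease of the red V-shaped rocker, on its top, 61 mm above the desk, fixed. x (the box's x) points to the green-dot end, the hinge runs along y. Paddle 26 mm wide, each half 30 mm long. At first the green-dot half slopes up, its end 12 mm above the crease; tipped over it lies level at the crease's height. Press about 18 mm out along +x. Bezel 55 mm above the desk
- rocker (a joint): tip of the rocker in rad: 0 to 0.05 at the start (green-dot end raised), 0.4 fully over against a hard stop (green-dot half level). About 2 N at its end moves it, 6 N at 10 mm from the crease; no spring: it stays where it is left
- amber_key_top (a point): amber (orange) latching push key, square cap 28 x 28 mm; the point is the centre of the cap's top face and moves with it; axes as the light box. 68 mm above the desk when out, 60 mm fully home; bezel 38 x 38 mm, 54 mm above the desk
- amber_key (a joint): travel of the amber key in m: 0 out, 0.008 fully home against a hard stop (starts within 1 mm of out). About 3 N moves it, all the way alike (use clearly more, 5 to 6 N, to feel the stop); no spring: it stays where it is left
- white_key_top (a point): white latching push key, square cap 28 x 28 mm; the point is the centre of the cap's top face and moves with it; axes as the light box. 68 mm above the desk when out, 60 mm fully home; bezel 38 x 38 mm, 54 mm above the desk
- white_key (a joint): travel of the white key in m: 0 out, 0.008 fully home against a hard stop (starts within 1 mm of out). About 3 N moves it, all the way alike (use clearly more, 5 to 6 N, to feel the stop); no spring: it stays where it is left
- blue_key_top (a point): blue latching push key, square cap 28 x 28 mm; the point is the centre of the cap's top face and moves with it; axes as the light box. 68 mm above the desk when out, 60 mm fully home; bezel 38 x 38 mm, 54 mm above the desk. Not to be pressed
- blue_key (a joint): travel of the blue key in m: 0 out, 0.008 fully home against a hard stop (starts within 1 mm of out). About 3 N moves it, all the way alike (use clearly more, 5 to 6 N, to feel the stop); no spring: it stays where it is left. Not to be pressed
- spool: loose blue plastic spool, 32 mm across, 40 mm high, standing on the glowing panel; origin: centre of its underside. Leave alone
- button_tray: loose clear tray 80 x 80 x 12 mm with four smoked resin buttons in it, on the glowing panel; origin: centre of its underside. Leave alone
- clasp: loose chrome suspender clasp, about 57 x 32 x 9 mm, lying on the desk beside the light box on its -y side; origin: underside near its middle. Leave alone
- stud_tool: loose stainless press stud tool (pliers), about 145 x 50 x 14 mm, lying on the desk beside the light box on its +y side; origin: underside near its middle. Leave alone

How it is judged:
By the outcome, as a careful person would: the job done as asked, in the order asked, and still so for the second after the job is handed in, with the robot touching nothing.
It also fails if it takes over 43 s, if anything falls off the work surface, if the arm or the gripper's body presses on something with over 40 N, if the wrist force passes 120 N, or if a joint passes its speed limit or range.

## Working session

There is one attempt and no reset: what is moved stays moved. The work goes in short steps, Python scripts to look and compute and a tool call to move; the robot and the scene stay as the last step left them, time stands still between calls to the robot, and variables do not carry over. Pictures are saved under pics/ and viewed, at most 10 in all, crops included, and the job is handed in when it is done.

Besides the shell and the picture viewer there is one more tool, called in YAML: its name, and indented under it one key for each argument. arm_command: Moves the arm, as the interface text tells. Its arguments: {"type":"object","properties":{"commands":{"type":"array"},"squeeze":{"type":"number"}},"required":["commands"]}

```bash
mkdir -p pics; python3 - <<'E'
from bench import env
import cv2,numpy as np
o=env.get_obs()
for k in("time_s","tcp_pos","orientation","contact_force","width"):print(k,np.round(o[k],3).tolist())
for n in("top","scene"):
    p,d=env.read_camera(n);np.savez(f"{n}0.npz",p=p,d=d,**env.camera_info(n));cv2.imwrite(f"pics/{n}0.png",p)
    c=env.camera_info(n);print(n,np.round(c["K"],1).tolist(),np.round(c["R"],3).tolist(),np.round(c["t"],3).tolist())
E
```

```text
time_s 0.0
tcp_pos [0.175, 0.599, 0.232]
orientation [[0.96, -0.281, -0.001], [-0.281, -0.96, -0.002], [0.0, 0.002, -1.0]]
contact_force [-0.864, 0.152, 0.684]
width 0.087
top [[476.8, 0.0, 252.7], [0.0, 476.8, 191.5], [0.0, 0.0, 1.0]] [[-0.017, -1.0, -0.006], [-0.987, 0.018, -0.158], [0.158, 0.003, -0.987]] [0.041, 0.576, 0.95]
scene [[405.0, 0.0, 260.9], [0.0, 405.0, 184.6], [0.0, 0.0, 1.0]] [[0.176, 0.984, -0.018], [0.67, -0.133, -0.731], [-0.722, 0.116, -0.682]] [-0.15, -0.322, 1.528]
```

View pics/top0.png

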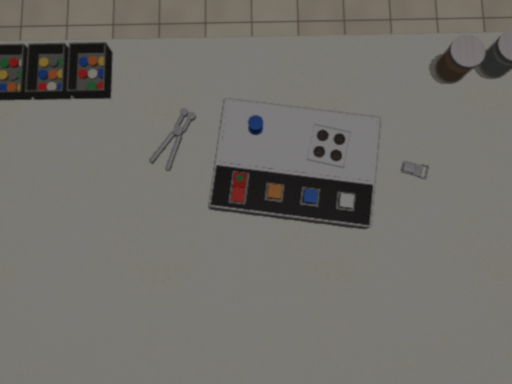

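View pics/scene0.png

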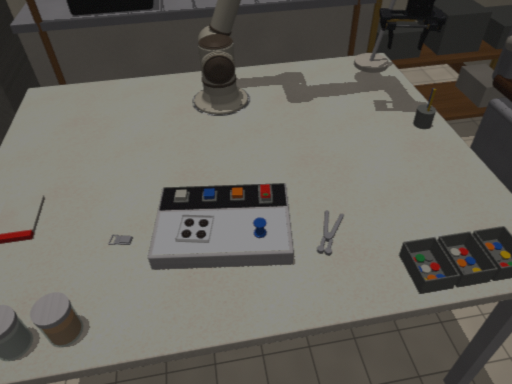

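The top view shows the strip with the rocker at (239,187), amber at (275,191), blue at (311,196) and white at (347,200). The scene view shows the same order from the far side, rocker at (265,193) and white at (181,196).

```bash
cat > h.py <<'E'
import cv2,numpy as np
def ray(c,uv):
    d=c["R"].T@np.linalg.inv(c["K"])@np.array([uv[0],uv[1],1.]);return -c["R"].T@c["t"],d
def onplane(c,uv,z):
    o,d=ray(c,uv);return o+d*(z-o[2])/d[2]
def tri(ca,a,cb,b):
    o1,d1=ray(ca,a);o2,d2=ray(cb,b)
    s=np.linalg.lstsq(np.c_[d1,-d2],o2-o1,rcond=None)[0]
    p,q=o1+s[0]*d1,o2+s[1]*d2;return (p+q)/2,np.linalg.norm(p-q)
RNG={"red":[((0,150,70),(6,255,255)),((174,150,70),(180,255,255))],"green":[((45,80,40),(85,255,255))],"amber":[((8,140,80),(22,255,255))],
"blue":[((105,130,50),(125,255,255))],"white":[((0,0,110),(180,60,255))]}
def blobs(p,name,roi,amin=15):
    x0,y0,x1,y1=roi;h=cv2.cvtColor(p,cv2.COLOR_BGR2HSV);m=sum(cv2.inRange(h,a,b) for a,b in RNG[name])
    k=np.zeros_like(m);k[y0:y1,x0:x1]=m[y0:y1,x0:x1]
    n,l,s,c=cv2.connectedComponentsWithStats(k);i=[j for j in range(1,n) if s[j,4]>=amin]
    return [(c[j],s[j],l==j) for j in sorted(i,key=lambda j:-s[j,4])]
E
python3 - <<'E'
from h import *
T=np.load("top0.npz");S=np.load("scene0.npz")
roiT={"red":(220,165,260,210),"green":(220,165,260,210),"amber":(260,178,290,205),"blue":(297,182,325,210),"white":(334,187,360,213)}
roiS={"red":(252,180,280,206),"green":(252,180,280,206),"amber":(225,183,250,206),"blue":(200,183,222,206),"white":(168,185,194,206)}
for n in roiT:
    out=[]
    for c,r in((T,roiT),(S,roiS)):
        b=blobs(c["p"],n,r[n],5)
        for ce,s,m in b[:2]:print(n,ce.round(1),s.tolist(),"depth z",np.round(onplane(c,ce,.065),4), "dz",round(float(np.median([ (ray(c,(u,v))[0]+ray(c,(u,v))[1]*c["d"][v,u])[2] for v,u in zip(*np.where(m))])),4))
        out.append(b[0][0] if b else None)
    if all(o is not None for o in out):print("  TRI",tri(T,out[0],S,out[1]))
E
```

```text
red [238.3 188.1] [231, 172, 15, 30, 291] depth z [0.5813 0.0599 0.065 ] dz 0.0619
red [265.  190.3] [260, 184, 10, 14, 104] depth z [0.5866 0.0598 0.065 ] dz 0.062
  TRI (array([0.58211222, 0.06032868, 0.06061661]), np.float64(0.0005377201879678956))
green [239.3 177.3] [237, 175, 6, 6, 26] depth z [0.6037 0.0574 0.065 ] dz 0.0695
amber [274.2 191.1] [268, 184, 14, 15, 168] depth z [ 0.5738 -0.0136  0.065 ] dz 0.0675
amber [237.  191.3] [232, 187, 11, 9, 90] depth z [ 0.5762 -0.013   0.065 ] dz 0.0677
  TRI (array([ 0.57411701, -0.01325468,  0.06305597]), np.float64(0.00081178694641556))
blue [309.8 195.8] [303, 189, 15, 14, 174] depth z [ 0.5628 -0.086   0.065 ] dz 0.0678
blue [208.8 192.8] [203, 188, 12, 11, 115] depth z [ 0.5672 -0.0866  0.065 ] dz 0.0673
  TRI (array([ 0.56331602, -0.08659065,  0.06127874]), np.float64(0.00023211682873664787))
white [346.7 200. ] [341, 194, 13, 13, 149] depth z [ 0.5527 -0.1608  0.065 ] dz 0.067
white [180.4 193. ] [176, 190, 10, 7, 65] depth z [ 0.5534 -0.1603  0.065 ] dz 0.0671
white [178.9 185.4] [168, 185, 26, 2, 44] depth z [ 0.5231 -0.1635  0.065 ] dz 0.0009
  TRI (array([ 0.55277784, -0.16061947,  0.06448529]), np.float64(0.000556447678872705))
```

arm_command:
  commands:
    - [[0,0,0,0,0,-1,1],[0,0,0,0,0,-1,1],[0.5,0.5,0,0,0,0,1],[1,1,0,0,0,0,1],[1,1,0,0,0,0,1],[1,1,0,0,0,0,1],[1,1,0,0,0,0,1],[1,1,0,0,0,0,1],[1,1,0,0,0,0,1],[1,1,0,0,0,0,1]]
  squeeze: 10

```text
time_s: 1.1
tcp_pos: [0.3662, 0.3429, 0.2333]
orientation: [[0.99, -0.144, -0.0], [-0.144, -0.99, -0.0], [-0.0, 0.0, -1.0]]
contact_force: [0.7, 0.5, 0.3]
width: 0.0155
finger_force: 0.0
```

arm_command:
  commands:
    - [[1,1,0,0,0,0,1],[1,1,0,0,0,0,1],[1,1,0.5,0,0,0,1],[1,1,0.5,0,0,0,1],[1,1,0.5,0,0,0,1],[1,1,0.5,0,0,0,1],[1,1,0.5,0,0,0,1],[1,0.7,0.5,0,0,0,1],[0.7,0,0,0,0,0,1],[0,0,0,0,0,0,1]]

```text
time_s: 2.1
tcp_pos: [0.5921, 0.0769, 0.142]
orientation: [[0.989, -0.147, -0.001], [-0.147, -0.989, -0.001], [-0.001, 0.001, -1.0]]
contact_force: [-0.3, 0.8, 0.6]
width: 0.0003
finger_force: 0.0
```

```bash
cat > rel.py <<'E'
import sys
from bench import env
import numpy as np
B=np.array([[.99,.143],[-.143,.99]])  # columns: box x, y
P={"r":np.array([.5847,.060])+.018*B[:,0],"a":np.array([.574,-.0133]),"w":np.array([.5527,-.1607])}
o=env.get_obs();R=np.array(o["orientation"]);t=np.array(o["tcp_pos"])
print("t",round(o["time_s"],2),"tcp",t.round(4),"tip z",round(t[2]-.011,4),"F",np.round(o["contact_force"],2),"w",o["width"]);print(R.round(3).tolist())
if len(sys.argv)>1:
    for k in sys.argv[1]:
        d=np.r_[P[k]-t[:2],0];print(k,"tool units",(R.T@d/.03).round(2))
E
python3 rel.py ra; python3 - <<'E'
from bench import env
import cv2,numpy as np
c=env.camera_info("wrist");p,d=env.read_camera("wrist");np.savez("wrist0.npz",p=p,d=d,**c);cv2.imwrite("pics/wrist0.png",p)
E
```

```text
t 2.1 tcp [0.5921 0.0769 0.142 ] tip z 0.131 F [-0.35  0.75  0.58] w 0.00025514064995299404
[[0.989, -0.147, -0.001], [-0.147, -0.989, -0.001], [-0.001, 0.001, -1.0]]
r tool units [0.44 0.59 0.  ]
a tool units [-0.16  3.06  0.  ]
```

View pics/wrist0.png

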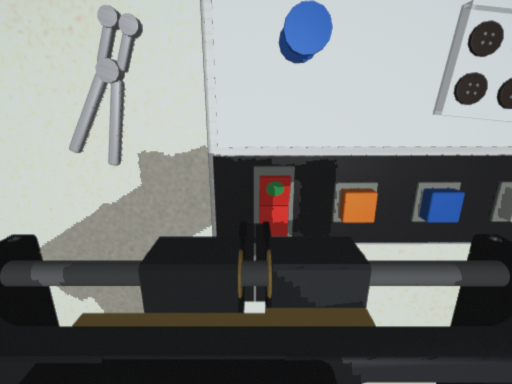

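The wrist view shows the rocker at about (275,205) with its green dot at (275,188), amber at (358,205) and blue at (441,205). I'll check these against the top and scene positions.

```bash
python3 - <<'E'
from h import *
W=np.load("wrist0.npz");T=np.load("top0.npz");roi=(220,160,480,240)
for n,z,t in(("green",.0685,(239.3,177.3)),("amber",.068,(274.2,191.1)),("blue",.068,(309.8,195.8)),("red",.064,(238.3,188.1))):
    for ce,s,m in blobs(W["p"],n,roi,40)[:2]:
        print(n,ce.round(1),s.tolist(),onplane(W,ce,z).round(4),"top cam",onplane(T,t,z).round(4),"tri",tri(W,ce,T,t)[0].round(4))
# crease (red change), top-face amber by depth
d=W["d"];o=[]
for n in("amber","blue"):
    m=blobs(W["p"],n,roi,40)[0][2];v,u=np.where(m)
    X=np.array([np.add(ray(W,(a,b))[0],ray(W,(a,b))[1]*d[b,a]) for a,b in zip(u,v)]);f=X[X[:,2]>.0655]
    print(n,"top face centre",((f.min(0)+f.max(0))/2).round(4),f.mean(0).round(4),(f.max(0)-f.min(0)).round(3))
E
```

```text
green [274.7 188.1] [267, 182, 17, 13, 178] [0.6028 0.0575 0.0685] top cam [0.6031 0.0574 0.0685] tri [0.603  0.0575 0.069 ]
amber [358.  205.5] [339, 189, 39, 34, 1200] [ 0.5765 -0.0115  0.068 ] top cam [ 0.5732 -0.0134  0.068 ] tri [ 0.5741 -0.0136  0.0622]
blue [441.7 205.3] [420, 189, 45, 34, 1337] [ 0.566 -0.083  0.068] top cam [ 0.5622 -0.0856  0.068 ] tri [ 0.5632 -0.0865  0.0624]
red [274.7 205.2] [260, 176, 31, 60, 1365] [0.5859 0.0593 0.064 ] top cam [0.5814 0.0599 0.064 ] tri [0.5828 0.0597 0.0559]
amber top face centre [0.6158 0.0183 0.1797] [ 0.5758 -0.0123  0.0687] [0.112 0.093 0.228]
blue top face centre [ 0.6104 -0.0186  0.1797] [ 0.5658 -0.084   0.0702] [0.122 0.167 0.228]
```

The green dot triangulates to (0.603, 0.0575, 0.069). That matches the expected 68 mm at 18 mm out, so I'm moving over it.

arm_command:
  commands:
    - [[0.44,0.59,0,0,0,0,1],[0,0,0.8,0,0,0,1],[0,0,0.7,0,0,0,1],[0,0,0,0,0,0,1],[0,0,0,0,0,0,1]]

```text
time_s: 2.65
tcp_pos: [0.6006, 0.0594, 0.0991]
orientation: [[0.99, -0.143, -0.0], [-0.143, -0.99, -0.0], [0.0, 0.0, -1.0]]
contact_force: [0.4, 0.0, -0.4]
width: 0.0004
finger_force: 0.0
```

```bash
python3 rel.py r
```

```text
t 2.65 tcp [0.6006 0.0594 0.0991] tip z 0.0881 F [ 0.45  0.04 -0.4 ] w 0.0004220878945087829
[[0.99, -0.143, -0.0], [-0.143, -0.99, -0.0], [0.0, 0.0, -1.0]]
r tool units [0.07 0.06 0.  ]
```

arm_command:
  commands:
    - [[0.07,0.06,0.3,0,0,0,1],[0,0,0.15,0,0,0,1],[0,0,0.1,0,0,0,1],[0,0,0.1,0,0,0,1],[0,0,0.1,0,0,0,1],[0,0,0,0,0,0,1]]

```text
time_s: 3.25
tcp_pos: [0.6033, 0.0569, 0.0762]
orientation: [[0.989, -0.145, 0.001], [-0.145, -0.989, 0.0], [0.001, -0.0, -1.0]]
contact_force: [0.8, -0.4, 2.3]
width: 0.0003
finger_force: 0.8
```

arm_command:
  commands:
    - [[0,0,0.05,0,0,0,1],[0,0,0.05,0,0,0,1],[0,0,0,0,0,0,1]]

```text
time_s: 3.55
tcp_pos: [0.603, 0.0569, 0.073]
orientation: [[0.989, -0.145, 0.0], [-0.145, -0.989, 0.0], [0.0, -0.0, -1.0]]
contact_force: [1.5, -0.6, 2.3]
width: 0.0004
finger_force: 1.0
```

arm_command:
  commands:
    - [[0,0,0.04,0,0,0,1],[0,0,0,0,0,0,1]]

```text
time_s: 3.75
tcp_pos: [0.603, 0.0569, 0.0724]
orientation: [[0.99, -0.144, 0.001], [-0.144, -0.99, -0.0], [0.001, -0.0, -1.0]]
contact_force: [-0.3, 0.2, 3.8]
width: 0.0003
finger_force: 2.4
```

arm_command:
  commands:
    - [[0,0,0.04,0,0,0,1],[0,0,0,0,0,0,1]]

```text
time_s: 3.95
tcp_pos: [0.6031, 0.0569, 0.0723]
orientation: [[0.99, -0.144, 0.001], [-0.144, -0.99, -0.0], [0.001, 0.0, -1.0]]
contact_force: [-1.3, 1.5, 10.5]
width: 0.0002
finger_force: 5.0
```

The force reached 10.5 N at tip height 61 mm without further travel, so the rocker is against its stop. Lifting and going to amber.

arm_command:
  commands:
    - [[0,0,-0.6,0,0,0,1],[0,0,-0.6,0,0,0,1],[-0.3,0.8,0,0,0,0,1],[-0.3,0.8,0,0,0,0,1],[0,0.8,0,0,0,0,1],[0,0,0,0,0,0,1],[0,0,0,0,0,0,1]]

```text
time_s: 4.65
tcp_pos: [0.5736, -0.0122, 0.106]
orientation: [[0.989, -0.146, -0.002], [-0.146, -0.989, -0.0], [-0.002, 0.0, -1.0]]
contact_force: [0.7, -0.4, 0.2]
width: 0.0004
finger_force: 0.0
```

```bash
python3 rel.py a; python3 - <<'E'
from bench import env
import cv2,numpy as np
p,d=env.read_camera("scene");cv2.imwrite("pics/scene1.png",cv2.resize(p[150:230,150:310],(800,400),interpolation=cv2.INTER_CUBIC))
E
```

```text
t 4.65 tcp [ 0.5736 -0.0122  0.106 ] tip z 0.095 F [ 0.66 -0.45  0.24] w 0.0004104185570651626
[[0.989, -0.146, -0.002], [-0.146, -0.989, -0.0], [-0.002, 0.0, -1.0]]
a tool units [ 0.02  0.03 -0.  ]
```

View pics/scene1.png

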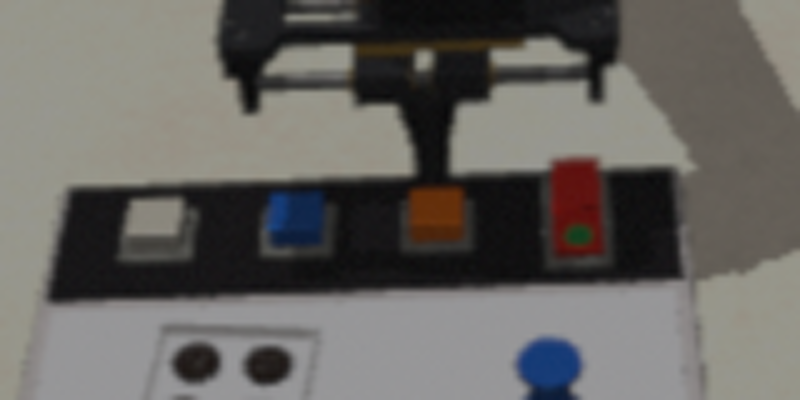

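The crop shows the rocker tipped, with its far half now raised and the green-dot half level at (578,235). The closed fingers are behind and above amber (437,213). Pressing amber.

arm_command:
  commands:
    - [[0,0,0.5,0,0,0,1],[0,0,0.3,0,0,0,1],[0,0,0.1,0,0,0,1],[0,0,0.1,0,0,0,1],[0,0,0.07,0,0,0,1],[0,0,0.05,0,0,0,1],[0,0,0,0,0,0,1]]

```text
time_s: 5.4
tcp_pos: [0.575, -0.0117, 0.0732]
orientation: [[0.99, -0.144, 0.001], [-0.144, -0.99, 0.0], [0.001, -0.0, -1.0]]
contact_force: [-0.6, -0.5, 0.1]
width: 0.0008
finger_force: 0.0
```

arm_command:
  commands:
    - [[0,0,0.05,0,0,0,1],[0,0,0,0,0,0,1]]

```text
time_s: 5.6
tcp_pos: [0.5751, -0.0118, 0.0718]
orientation: [[0.989, -0.145, 0.001], [-0.145, -0.989, 0.0], [0.001, -0.0, -1.0]]
contact_force: [-0.4, 1.1, 2.2]
width: 0.0005
finger_force: 0.9
```

arm_command:
  commands:
    - [[0,0,0.05,0,0,0,1],[0,0,0,0,0,0,1]]

```text
time_s: 5.8
tcp_pos: [0.5751, -0.0118, 0.0714]
orientation: [[0.99, -0.144, 0.001], [-0.144, -0.99, -0.0], [0.001, -0.0, -1.0]]
contact_force: [-3.2, 1.1, 8.0]
width: 0.0004
finger_force: 4.0
```

arm_command:
  commands:
    - [[0,0,0.03,0,0,0,1],[0,0,0,0,0,0,1]]

```text
time_s: 6.0
tcp_pos: [0.5752, -0.0118, 0.0713]
orientation: [[0.99, -0.144, 0.002], [-0.144, -0.99, -0.0], [0.002, 0.0, -1.0]]
contact_force: [-5.2, 0.8, 12.5]
width: 0.0005
finger_force: 6.2
```

Amber is against its stop: 12.5 N at tip height 60.3 mm. I'll lift well clear of blue and cross to white.

arm_command:
  commands:
    - [[0,0,-0.8,0,0,0,1],[0,0,-0.8,0,0,0,1],[0,0.9,0,0,0,0,1],[0,1,0,0,0,0,1],[0,1,0,0,0,0,1],[0,1,0,0,0,0,1],[0,1,0,0,0,0,1],[0,0,0,0,0,0,1],[0,0,0,0,0,0,1]]

```text
time_s: 6.9
tcp_pos: [0.5532, -0.1578, 0.1168]
orientation: [[0.989, -0.146, -0.0], [-0.146, -0.989, 0.0], [-0.0, -0.0, -1.0]]
contact_force: [0.4, 0.3, 0.9]
width: 0.0003
finger_force: 0.0
```

```bash
python3 rel.py w; python3 - <<'E'
from h import *
from bench import env
c=env.camera_info("wrist");p,d=env.read_camera("wrist");cv2.imwrite("pics/wrist1.png",p)
for n in("amber","blue","red"):
    for ce,s,m in blobs(p,n,(0,140,512,260),60)[:1]:print(n,ce.round(1),s.tolist(),onplane(c,ce,.065).round(4),"z",np.round((ray(c,ce)[0]+ray(c,ce)[1]*d[int(ce[1]),int(ce[0])]),4))
E
```

```text
t 6.9 tcp [ 0.5532 -0.1578  0.1168] tip z 0.1058 F [0.4  0.28 0.9 ] w 0.00030817359397279794
[[0.989, -0.146, -0.0], [-0.146, -0.989, 0.0], [-0.0, -0.0, -1.0]]
w tool units [-0.   0.1 -0. ]
amber [ 72.6 209.4] [51, 193, 44, 34, 1287] [ 0.5766 -0.0183  0.065 ] z [ 0.5754 -0.0149  0.0604]
blue [161.8 211.5] [141, 193, 42, 38, 1476] [ 0.5646 -0.0868  0.065 ] z [ 0.5658 -0.0882  0.0685]
```

View pics/wrist1.png

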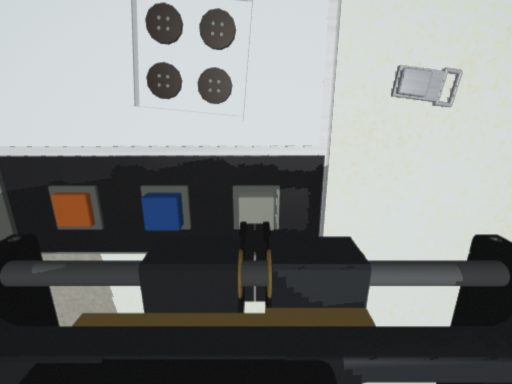

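The wrist view shows amber at (73,209), down at 60 mm, and blue at (162,211), still out at 68 mm. White is at (256,208), just ahead of the fingers. Pressing white.

arm_command:
  commands:
    - [[0,0.1,0.5,0,0,0,1],[0,0,0.5,0,0,0,1],[0,0,0.2,0,0,0,1],[0,0,0.1,0,0,0,1],[0,0,0.1,0,0,0,1],[0,0,0.06,0,0,0,1],[0,0,0.05,0,0,0,1],[0,0,0,0,0,0,1]]

```text
time_s: 7.75
tcp_pos: [0.5534, -0.1602, 0.0722]
orientation: [[0.99, -0.144, 0.001], [-0.144, -0.99, -0.0], [0.001, -0.0, -1.0]]
contact_force: [-0.3, 0.3, 1.7]
width: 0.0004
finger_force: 0.8
```

arm_command:
  commands:
    - [[0,0,0.05,0,0,0,1],[0,0,0,0,0,0,1]]

```text
time_s: 7.95
tcp_pos: [0.5535, -0.1603, 0.0714]
orientation: [[0.99, -0.144, 0.001], [-0.144, -0.99, -0.0], [0.001, 0.0, -1.0]]
contact_force: [-2.0, 1.7, 6.8]
width: 0.0001
finger_force: 3.3
```

arm_command:
  commands:
    - [[0,0,0.05,0,0,0,1],[0,0,0,0,0,0,1]]

```text
time_s: 8.15
tcp_pos: [0.5535, -0.1603, 0.0713]
orientation: [[0.99, -0.144, 0.002], [-0.144, -0.99, -0.001], [0.002, 0.0, -1.0]]
contact_force: [-3.7, 4.3, 13.6]
width: 0.0006
finger_force: 7.0
```

arm_command:
  commands:
    - [[0,0,-0.7,0,0,0,1],[0,0,-1,0,0,0,1],[0,0,-1,0,0,0,1],[-1,0,-0.5,0,0,0,1],[-1,0,0,0,0,0,1],[-1,0,0,0,0,0,1],[0,0,0,0,0,0,1],[0,0,0,0,0,0,1]]

```text
time_s: 8.95
tcp_pos: [0.4642, -0.1475, 0.1654]
orientation: [[0.99, -0.144, 0.002], [-0.144, -0.99, -0.0], [0.002, 0.0, -1.0]]
contact_force: [1.1, 0.1, 0.2]
width: 0.0008
finger_force: 0.0
```

```bash
python3 rel.py; python3 - <<'E'
from h import *
from bench import env
c=env.camera_info("top");p,d=env.read_camera("top");cv2.imwrite("pics/top1.png",cv2.resize(p[90:230,140:440],(800,373),interpolation=cv2.INTER_CUBIC))
T=np.load("top0.npz")
for n,u,v in(("green",239,177),("amber",274,191),("blue",310,196),("white",347,200)):
    s=np.s_[v-2:v+3,u-2:u+3];o=[]
    for k in(T["d"],d):
        q=ray(c,(u,v));o.append(round(float((q[0]+q[1]*np.median(k[s]))[2]),4))
    print(n,"height before/after",o)
E
```

```text
t 8.95 tcp [ 0.4642 -0.1475  0.1654] tip z 0.1544 F [1.11 0.09 0.15] w 0.0008139396847569257
[[0.99, -0.144, 0.002], [-0.144, -0.99, -0.0], [0.002, 0.0, -1.0]]
green height before/after [0.0702, 0.0608]
amber height before/after [0.0673, 0.0599]
blue height before/after [0.067, 0.4767]
white height before/after [0.0666, 0.4824]
```

View pics/top1.png

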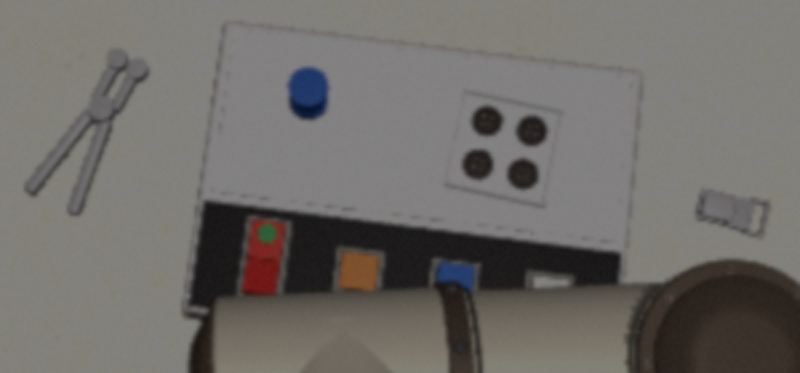

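The spool, tray, clasp and tool are where they were, but the arm hides blue and white from above. The green-dot half is level at 61 mm and amber is home at 60 mm. I'll check white and blue from the scene camera and hand in if both are right.

```bash
python3 - <<'E'
from h import *
from bench import env
h={}
for cam,roi in(("scene",{"blue":(200,183,222,206),"white":(168,187,194,206),"amber":(225,183,250,206)}),("wrist",{"blue":(0,60,512,230)})):
    c=env.camera_info(cam);p,d=env.read_camera(cam)
    for n,r in roi.items():
        b=blobs(p,n,r,20)
        if b:
            v,u=np.where(b[0][2]);z=[(ray(c,(x,y))[0]+ray(c,(x,y))[1]*d[y,x])[2] for x,y in zip(u,v)]
            h[cam,n]=np.percentile(z,[25,50,75]).round(4);print(cam,n,b[0][0].round(1),h[cam,n])
if abs(h["scene","white"][1]-.06)<.0025 and abs(h["scene","blue"][1]-.068)<.0025: print("closing",env.close_job())
E
```

```text
scene blue [208.8 192.8] [0.0638 0.067  0.0683]
scene white [180.6 195. ] [0.0596 0.0607 0.0618]
scene amber [237.1 193.2] [0.0584 0.0601 0.0611]
wrist blue [166.7  94.5] [0.0678 0.0684 0.0688]
the job is handed in; nothing more can be done
closing None
```

I tipped the rocker fully over, then pressed amber and then white fully home. Blue is still out, the loose items were not moved, and the job was handed in at about 9 s with the arm clear.

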